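# Load the glaze-test rings on the firing rod

## Task

Load the firing rack: thread the large standing test ring onto the horizontal rod first, then the small ring, so that the large one is nearer the post and both hang from the rod. Then close the rod's free end with the square stopper block, its socket well over the rod end, and leave all three hanging there at rest.

Things in the scene. Friction and masses are not known exactly. Their poses are not given: they have to be found in the camera images.
- big_ring: Large test ring: buff bisque disc 96 mm across, 24 mm thick, standing on edge; 30 mm through hole in its middle; flat foot 60 x 36 x 10 mm. Origin: hole centre, mid-thickness, 50 mm above the table (top at 98 mm). y: hole axis, level; z up. Flat parallel faces 24 mm apart, to pinch across y on the solid rim above the hole (33 mm high). Either face may go on first. About 0.3 kg.
- small_ring: Small test ring: same make, 72 mm across, 24 mm thick, 30 mm through hole, foot 50 x 36 x 10 mm. Origin: hole centre, mid-thickness, 38 mm above the table (top at 74 mm). y: hole axis, level; z up. Solid rim above the hole 21 mm high. About 0.17 kg. A bystander tile of the same size has no hole.
- stopper: Pale fireclay block 64 (x) x 40 (y) x 72 mm (z), upright, with a round blind socket 30 mm across, 32 mm deep in the middle of its +y face (roughly towards the rack). Origin: block centre on the socket axis, 36 mm above the table; y points out of the mouth, 20 mm from the origin. Pinch across y at the top. About 0.25 kg. A bystander block has no socket.
- rod_tip (a point): Free end of the rack's rod, on its axis, 180 mm above the table. Fixed level steel rod, 10 mm diameter; from the tip it runs 220 mm along this frame's +y to the post (44 mm square, top 12 mm above the rod axis; foot 160 x 100 mm). z up. Parts hang loosely with hole centre 10 mm below the rod axis and stay where let go along it.
There are look-alikes about, which are no part of the job. What is shaped like the big_ring but black or orange is not meant.

How it is judged (in metres and radians):
On the way, in this order (a step that is already met when the one before it is completed fails the run):
1. the large ring is threaded on the rod (y of big_ring in the frame of rod_tip between 0.014 and 0.212 m and x of big_ring in the frame of rod_tip between -0.018 and 0.018 m and z of big_ring in the frame of rod_tip between -0.02 and 0.014 m and angle between the y axis of big_ring and the y axis of rod_tip, either way round below 0.4 rad), for 0.2 s.
2. the small ring is threaded on the rod too, on the free-end side of the large one (all of step 1 and y of small_ring in the frame of rod_tip between 0.014 and 0.212 m and x of small_ring in the frame of rod_tip between -0.018 and 0.018 m and z of small_ring in the frame of rod_tip between -0.02 and 0.014 m and angle between the y axis of small_ring and the y axis of rod_tip, either way round below 0.4 rad and ((y of rod_tip in the frame of big_ring below 0 m and y of small_ring in the frame of big_ring below -0.015 m) or (y of rod_tip in the frame of big_ring above 0 m and y of small_ring in the frame of big_ring above 0.015 m))), for 0.2 s.
3. the stopper's socket is over the rod's free end, outside both rings (all of step 2 and y of stopper in the frame of rod_tip between -0.004 and 0.02 m and x of stopper in the frame of rod_tip between -0.018 and 0.018 m and z of stopper in the frame of rod_tip between -0.02 and 0.014 m and angle between the y axis of stopper and the y axis of rod_tip, either way round below 0.35 rad), for 0.2 s.
At the end, for the whole second after the job is handed in: Both rings on the rod (at least 14 mm inside the tip, within 0.4 rad of square), the large one nearer the post (centres 15 mm or more apart); stopper with at least 16 mm of rod in its socket, within 0.35 rad; all released and at rest (all of step 3 and linear speed of each of big_ring, small_ring, stopper below 0.05 m/s and contact force between the fingers and big_ring below 0.2 N and contact force between the fingers and small_ring below 0.2 N and contact force between the fingers and stopper below 0.2 N); the robot touches nothing.
It also fails if it takes over 72 s, if anything falls off the work surface, if the arm or the gripper's body presses on something with over 40 N, if the wrist force passes 120 N, or if a joint passes its speed limit or range.

## Robot

A 6-joint arm with a two-finger parallel gripper is mounted at the origin on the work surface. World frame = base frame: x ahead of the robot, y to its left, z up, the work surface at z = 0. Lengths are in m, angles in degrees, forces in N, time in s.
With the tool pointing down it reaches from about 0.35 to 0.875 m from the base axis. Payload 4.2 kg.
Tool frame: the origin (TCP) lies midway between the tips of the shut fingers; the grasp point (between the pads) lies 19 mm behind it; z points along the fingers, y is the direction in which the jaws open and shut (so a half turn about z gives the same grasp; the last joint's range is limited). The gripper opens to 87 mm and grips with 3 to 60 N. Pads are 19 mm wide; open, the fingers measure 117 mm over their backs; the gripper's body (75 mm by 190 mm) begins 51 mm behind the grasp point.
Start: joints at [82.598, 22.042, 0.453, 0, -68.411, -14.817], TCP at [0.236, 0.579, 0.223] pointing down, gripper open.
Joint ranges: [-179.83, 179.83], [-69.29, 118.12], [-61.27, 80.66], [-181.25, 117.63], [-171.15, -9.14], [-177.46, 177.46]. Speed limits (degrees/s): [159.86, 159.86, 180, 180, 180, 180].

## Interface

Orientations are given as a 3x3 rotation matrix whose columns are the frame's x, y, z axes.
In Python, from station import r gives the robot as it stands.
- The arm moves only by the tool play_rows, never from a script. Its argument "commands" is a list that holds one entry, the list of rows, each a list of 7 numbers: the shift along the world's x, y, z in m, then the turn, a rotation vector about the world's x, y, z in rad, then the closure, from 0 (fully open) to 1 (shut). A call has 1 to 5 rows; each row is the pose to reach, as a shift and turn from the pose commanded when the call began; what a row does not reach only later rows make up. A row lasts 1/10 s, in which the tool goes at most 50 mm and 8.59 degrees, less where a joint would pass 70% of its speed; a pose out of reach is approached as far as the arm can. A call with a gripper value outside its range is refused whole. The fingers move at their own pace and stop on an object; the grip force is fixed at half the most. Time passes only in rows, so rows that repeat a pose let the fingers close. It gives the time, the measured TCP pose, the force and the opening at its end, in the units of the state.
- r.sense(): the state, without advancing time (a new reading comes with each control period).
- r.capture(name): name is "scene" or "side" or "wrist"; returns a dict with "image" (420x560x3 uint8, red, green, blue), "range_z" (420x560 float32, m along the optical axis (not along the pixel's ray), 0 where there is no reading), "intrinsics" (3x3 intrinsics, pixels), "k1" (the pictures are not rectified: a ray, as slopes to the right and down, at radius r is drawn at 1 + k1 r^2 times it, then the intrinsics apply), "extrinsics" (4x4, takes a point from camera to world coordinates); the wrist camera has in their place "mount" (4x4, takes a point from camera to tool coordinates, whose origin is the TCP and whose axes are the flange's). Camera axes: x right, y up, looking along -z (the intrinsics and any distortion apply to the point x, -y, -z); pixel columns grow to the right and rows downward; lengths in m; the calibration is good to about 2 mm. A picture is of the moment at which its call begins: read the wrist's pose just before it.
- r.finish_job(): hands the job in, once; it reports no verdict.
The state is a dict: "time_s": time; "joints": joint angles; "joint_velocities": joint speeds; "effort": joint torques, N m; "tcp_pos": TCP position; "ee_rot": TCP orientation; "wrist_force": force on the tool from outside, world axes, zero at the start; "moment": the same for the moment, N m; "gripper_width": opening from 0.0 (shut) to 1.0 (fully open).
Only numpy, scipy, OpenCV 4.12 (cv2) and the standard library are available. Lean on these libraries where they do the work, as an engineer would, in place of code of your own. Each camera call takes 0.05 s, during which the arm holds its last target. There are 200 camera calls.

## Working session

There is one attempt and no reset: what is moved stays moved. The work goes in short steps, Python scripts to look and compute and a tool call to move; the robot and the scene stay as the last step left them, time stands still between calls to the robot, and variables do not carry over. Pictures are saved under pics/ and viewed, about 8 in all and at most 12, crops included, and the job is handed in when it is done.

Besides the shell and the picture viewer there is one more tool, called after "Call:" by a JSON object that holds its "fn" and its "kwargs". play_rows: Moves the arm, as the interface text tells. Its arguments: {"type":"object","properties":{"commands":{"type":"array","items":{"type":"array","items":{"type":"array","items":{"type":"number"}}}}},"required":["commands"]}

```bash
mkdir -p pics; ls; cat > h.py <<'E'
import numpy as np, cv2, pickle
from station import r
def cap(n,name=None):
    s=r.sense(); c=r.capture(n); c=dict(c)
    if 'extrinsics' in c: T=np.array(c['extrinsics'])
    else:
        W=np.eye(4); W[:3,:3]=s['ee_rot']; W[:3,3]=s['tcp_pos']; T=W@np.array(c['mount'])
    c['T']=T
    pickle.dump(c,open(f'pics/{name or n}.pkl','wb'))
    cv2.imwrite(f'pics/{name or n}.png',c['image'][:,:,::-1])
    return c
def load(n): return pickle.load(open(f'pics/{n}.pkl','rb'))
def cloud(c):
    K=np.array(c['intrinsics']);k1=float(c['k1']);h,w=c['range_z'].shape
    u,v=np.meshgrid(np.arange(w),np.arange(h))
    p=cv2.undistortPoints(np.stack([u,v],-1).reshape(-1,1,2).astype(float),K,np.array([k1,0,0,0.])).reshape(h,w,2)
    z=c['range_z'].astype(float)
    P=np.stack([p[...,0]*z,-p[...,1]*z,-z],-1)
    P=P@c['T'][:3,:3].T+c['T'][:3,3]
    P[z<=0]=np.nan
    return P
E
python3 - <<'E'
from h import *
for n in('scene','side','wrist'):
    c=cap(n); print(n,c['intrinsics'],c['k1'],c['T'].round(3).tolist(), (c['range_z']>0).mean())
a=np.vstack([load('scene')['image'],load('side')['image']])
print(r.sense())
E
```

```text
pics
scene [[532.39307983   0.         280.41520373]
 [  0.         532.39307983 205.32478822]
 [  0.           0.           1.        ]] -0.10643492946825389 [[-0.098, -0.642, 0.76, 1.188], [0.995, -0.064, 0.074, 0.009], [0.001, 0.764, 0.645, 0.807], [0.0, 0.0, 0.0, 1.0]] 0.9960544217687075
side [[424.45323826   0.         285.60118171]
 [  0.         424.45323826 208.83063368]
 [  0.           0.           1.        ]] -0.12184820225069823 [[0.781, 0.482, -0.398, 0.01], [-0.625, 0.62, -0.475, -0.569], [0.017, 0.62, 0.785, 0.929], [0.0, 0.0, 0.0, 1.0]] 0.9961054421768708
wrist [[289.44131889   0.         275.51637623]
 [  0.         289.44131889 205.86522999]
 [  0.           0.           1.        ]] -0.00046893565687139546 [[-0.378, 0.898, 0.224, 0.298], [-0.926, -0.367, -0.089, 0.554], [0.002, -0.241, 0.97, 0.383], [0.0, 0.0, 0.0, 1.0]] 0.9217431972789115
{'time_s': 0.15, 'joints': array([ 8.25965594e+01,  2.20803162e+01,  3.96344121e-01, -1.89175510e-02,
       -6.84098097e+01, -1.48184598e+01]), 'joint_velocities': array([ 0.09416776, -0.09376155,  0.31295079, -0.00750388, -0.03662136,
       -0.04468577]), 'effort': array([ 2.02509332e-04, -3.91053200e+01,  1.87587976e+01,  4.22231242e+00,
        1.23860125e-02, -1.40240454e-04]), 'tcp_pos': array([0.23617465, 0.57816751, 0.22170886]), 'ee_rot': array([[ 9.25680075e-01, -3.78306929e-01, -5.15356600e-04],
       [-3.78307261e-01, -9.25678729e-01, -1.58357578e-03],
       [ 1.22023047e-04,  1.66084769e-03, -9.99998613e-01]]), 'wrist_force': array([ 0.02285379, -1.12851058, -0.26961977]), 'moment': array([-0.01693261,  0.00613479, -0.01795564]), 'gripper_width': 0.9997531932622838}
```

View pics/scene.png

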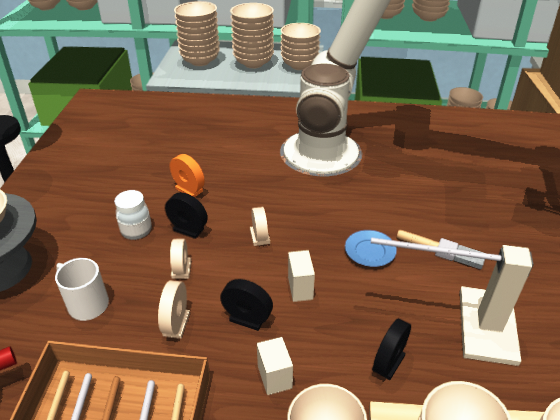

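View pics/side.png

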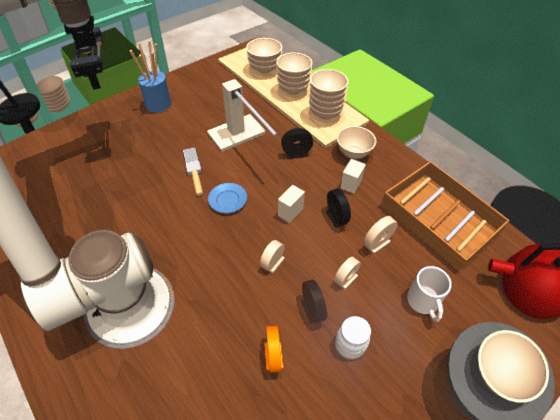

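The scene shows these candidates:
- **Big ring, buff:** (173,308). The orange (187,172), black (187,215), black (246,303) and black (392,348) ones are look-alikes.
- **Small ring or tile:** (260,225) and (180,258).
- **Blocks:** (301,276) and (275,366).
- **Rod tip:** (374,241).

Next I'll check the holes in one crop and measure positions.

```bash
python3 - <<'E'
from h import *
S=load('scene')['image'];D=load('side')['image']
def cr(I,u,v,s=28): return cv2.resize(I[max(v-s,0):v+s,u-s:u+s],(260,260),interpolation=cv2.INTER_CUBIC)
a=np.hstack([cr(S,260,225),cr(S,180,258),cr(S,173,308,34)])
b=np.hstack([cr(D,272,257),cr(D,347,272),cr(D,380,235)])
cv2.imwrite('pics/crop1.png',np.vstack([a,b])[:,:,::-1])
P=cloud(load('scene'));Q=cloud(load('side'))
for n,C,pts in(('scene',P,dict(sA=(260,225),sB=(180,258),big=(173,308),bl1=(301,262),bl2=(274,352),tip=(374,241),rodmid=(440,249),posttop=(515,255),bk1=(246,303),bk2=(392,348),bk3=(187,215),plate=(370,248),jar=(133,200),mug=(83,270))),('side',Q,dict(sA=(272,257),sB=(347,272),big=(380,235),bl1=(290,196),bl2=(352,168),post=(232,86),tip=(272,130),mid=(255,112)))):
  for k,(u,v) in pts.items(): print(n,k,C[v,u].round(3))
# per-object clouds
M=np.concatenate([P.reshape(-1,3),Q.reshape(-1,3)])
M=M[np.isfinite(M).all(1)]
for k,(u,v) in dict(sA=(260,225),sB=(180,258),big=(173,308),bl1=(301,262),bl2=(274,352)).items():
  c=P[v,u]; m=M[(np.abs(M[:,:2]-c[:2]).max(1)<0.07)]
  for lo,hi in((.015,.2),):
    q=m[(m[:,2]>lo)]
    t=q[q[:,2]>q[:,2].max()-0.006] if 'bl' in k else q
    rect=cv2.minAreaRect(t[:,:2].astype(np.float32)*1000)
    print(k,len(t),'ztop',np.percentile(q[:,2],99).round(3),'rect',rect)
E
```

```text
scene sA [ 0.375 -0.113  0.06 ]
scene sB [ 0.485 -0.257  0.059]
scene big [ 0.623 -0.233  0.078]
scene bl1 [ 0.482 -0.02   0.069]
scene bl2 [ 0.688 -0.05   0.07 ]
scene tip [0.528 0.104 0.181]
scene rodmid [0.539 0.214 0.183]
scene posttop [0.55  0.336 0.191]
scene bk1 [ 0.564 -0.115  0.035]
scene bk2 [0.678 0.139 0.091]
scene bk3 [ 0.332 -0.281  0.036]
scene plate [0.364 0.122 0.005]
scene jar [ 0.354 -0.388  0.088]
scene mug [ 0.536 -0.438  0.058]
side sA [ 0.332 -0.137  0.061]
side sB [ 0.443 -0.281  0.066]
side big [ 0.582 -0.255  0.065]
side bl1 [ 0.48  -0.023  0.073]
side bl2 [ 0.684 -0.049  0.07 ]
side post [0.546 0.331 0.19 ]
side tip [0.526 0.114 0.181]
side mid [0.533 0.2   0.183]
sA 892 ztop 0.075 rect ((347.00848388671875, -119.93472290039062), (77.44287109375, 26.591577529907227), 17.370281219482422)
sB 1026 ztop 0.075 rect ((490.90740966796875, -262.2380676269531), (138.7006378173828, 31.933469772338867), 13.020215034484863)
big 1815 ztop 0.099 rect ((603.2155151367188, -214.35739135742188), (94.65951538085938, 95.20020294189453), 84.84539031982422)
bl1 695 ztop 0.074 rect ((486.7131652832031, -20.46520233154297), (70.0924301147461, 41.741275787353516), 13.626191139221191)
bl2 769 ztop 0.072 rect ((691.4844360351562, -50.03551483154297), (63.67397689819336, 45.9404411315918), 23.653583526611328)
```

View pics/crop1.png

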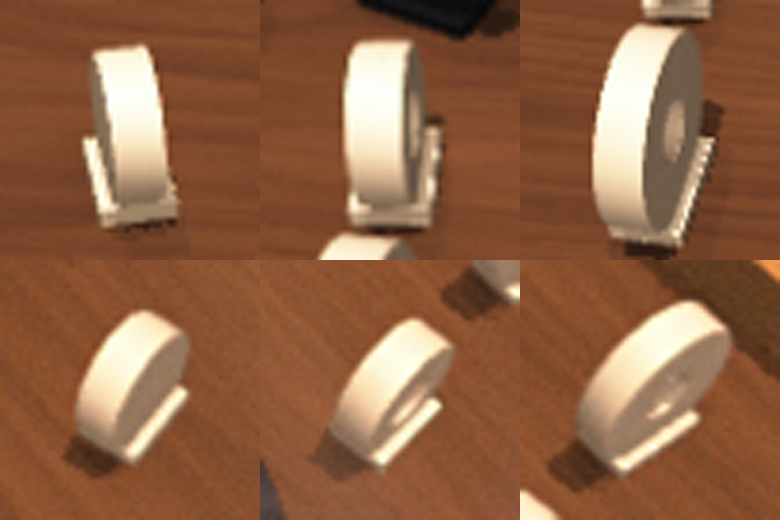

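Top row is the scene crop, bottom row the side crop. The ring at (260,225) has no hole, so it is the tile. The one at (180,258) has a hole, so it is small_ring. The one at (173,308) is buff with a hole, so it is big_ring. The blocks' socket faces can't be seen from here, so I'll look at them with the wrist camera on the way. First I fit the poses.

```bash
cat >> h.py <<'E'
def fitpts(M,c,R,zlo,zhi):
    return M[(np.hypot(*(M[:,:2]-np.array(c)).T)<R)&(M[:,2]>zlo)&(M[:,2]<zhi)]
E
python3 - <<'E'
from h import *
for nm in('scene','side'):
  M=cloud(load(nm)).reshape(-1,3);M=M[np.isfinite(M).all(1)]
  # rod
  q=M[(abs(M[:,0]-.538)<.03)&(M[:,1]>.05)&(M[:,1]<.30)&(M[:,2]>.165)&(M[:,2]<.195)]
  for _ in range(3):
    A=np.polyfit(q[:,1],q[:,0],1); e=q[:,0]-np.polyval(A,q[:,1]); q=q[abs(e)<.007]
  Z=np.polyfit(q[:,1],q[:,2],1)
  print(nm,'rod n',len(q),'ymin',np.sort(q[:,1])[:4].round(4),'x at ytip',np.polyval(A,.1).round(4),'slope',A[0].round(4),'z',np.polyval(Z,[.1,.25]).round(4))
  for k,c,R,H in(('big',(.603,-.245),.075,.098),('small',(.465,-.27),.065,.074)):
    q=fitpts(M,c,R,.02,.11)
    # top band symmetrical: circumferential strip near top
    t=q[q[:,2]>H-.010]
    mid=t[:,:2].mean(0); u=np.linalg.svd(t[:,:2]-mid)[2][0]; u*=np.sign(u[0])
    n=np.array([-u[1],u[0]])
    s=(q[:,:2]-mid)
    print(nm,k,len(q),len(t),'topmean',mid.round(4),'xyaw',np.degrees(np.arctan2(u[1],u[0])).round(1),'ext u',np.percentile(s@u,[0.5,99.5]).round(3),'ext n(top)',np.percentile((t[:,:2]-mid)@n,[1,99]).round(4), cv2.minAreaRect((q[:,:2]*1000).astype(np.float32)),'zmax',np.percentile(t[:,2],99))
  for k,c in(('bl1',(.487,-.02)),('bl2',(.691,-.05))):
    q=fitpts(M,c,.055,.062,.08); print(nm,k,len(q),cv2.minAreaRect((q[:,:2]*1000).astype(np.float32)),np.median(q[:,2]))
E
```

```text
scene rod n 698 ymin [0.099  0.0991 0.0993 0.0996] x at ytip 0.5276 slope 0.1021 z [0.1818 0.1824]
scene big 1200 363 topmean [ 0.6041 -0.2425] xyaw -3.8 ext u [-0.048  0.044] ext n(top) [-0.013   0.0112] ((600.3980712890625, -242.842529296875), (25.47355842590332, 96.49732971191406), 86.7496109008789) zmax 0.09944729908103482
scene small 505 203 topmean [ 0.4656 -0.2665] xyaw 9.5 ext u [-0.034  0.032] ext n(top) [-0.0115  0.0112] ((463.3190002441406, -267.55023193359375), (70.85844421386719, 24.320621490478516), 7.405444145202637) zmax 0.07485384009674989
scene bl1 602 ((487.1456604003906, -19.790809631347656), (68.94210815429688, 40.61611557006836), 13.657914161682129) 0.07084501562088275
scene bl2 934 ((692.6954956054688, -48.959190368652344), (61.95036697387695, 45.56875991821289), 22.697254180908203) 0.0693355517296807
side rod n 201 ymin [0.0954 0.0959 0.096  0.097 ] x at ytip 0.5207 slope 0.1097 z [0.1814 0.1824]
side big 622 186 topmean [ 0.5949 -0.2463] xyaw -0.7 ext u [-0.045  0.046] ext n(top) [-0.0107  0.0134] ((595.6924438476562, -245.67718505859375), (26.373992919921875, 93.0073471069336), 88.42293548583984) zmax 0.09927795172830899
side small 412 188 topmean [ 0.4566 -0.2709] xyaw 5.0 ext u [-0.033  0.035] ext n(top) [-0.0116  0.013 ] ((457.9566650390625, -270.1178894042969), (69.6989974975586, 25.39847183227539), 7.5380048751831055) zmax 0.07592191123271373
side bl1 334 ((485.231201171875, -21.2801513671875), (67.20230102539062, 41.83827590942383), 13.174812316894531) 0.07144997669843894
side bl2 261 ((690.3283081054688, -51.16869354248047), (60.36177062988281, 47.541011810302734), 24.29702377319336) 0.06886489165841647
```

Call:
{"fn": "play_rows", "kwargs": {"commands": [[[0.04, -0.06, 0.04, 0, 0, 0, 0], [0.08, -0.12, 0.04, 0, 0, 0, 0], [0.12, -0.19, 0.04, 0, 0, 0, 0], [0.17, -0.26, 0.04, 0, 0, 0, 0], [0.21, -0.33, 0.04, 0, 0, 0, 0]]]}}

```text
time_s: 0.65
tcp_pos: [0.3685, 0.3725, 0.2601]
ee_rot: [[0.926, -0.378, 0.0], [-0.378, -0.926, 0.0], [0.0, -0.0, -1.0]]
wrist_force: [0.3, 0.1, -0.4]
gripper_width: 1.004
```

Call:
{"fn": "play_rows", "kwargs": {"commands": [[[0.03, -0.05, 0, 0, 0, 0.12, 0], [0.06, -0.1, 0, 0, 0, 0.25, 0], [0.08, -0.14, 0, 0, 0, 0.34, 0], [0.08, -0.14, 0, 0, 0, 0.34, 0]]]}}

```text
time_s: 1.05
tcp_pos: [0.4488, 0.2306, 0.2598]
ee_rot: [[0.999, -0.051, -0.001], [-0.051, -0.999, -0.001], [-0.001, 0.001, -1.0]]
wrist_force: [0.1, -0.5, -0.6]
gripper_width: 0.998
```

```bash
python3 - <<'E'
from h import *
c=cap('wrist','w1'); s=r.sense(); print(s['tcp_pos'],s['ee_rot'].round(3).tolist(),s['time_s'])
cv2.imwrite('pics/w1b.png',cv2.resize(c['image'][:,:,::-1],(784,588),interpolation=cv2.INTER_CUBIC))
E
```

```text
[0.44884307 0.23094738 0.25978637] [[0.999, -0.053, -0.001], [-0.053, -0.999, -0.001], [-0.001, 0.001, -1.0]] 1.1
```

View pics/w1b.png

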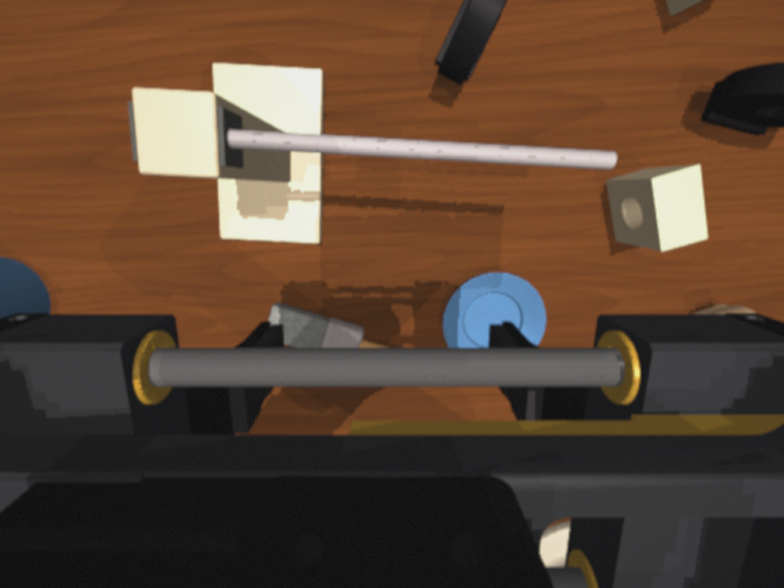

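The stopper is the block at scene (301,276): its socket shows at (632,212) in this view (full resolution ≈ (451,151)), with the rod tip at (612,160). Next I move above the big ring.

Call:
{"fn": "play_rows", "kwargs": {"commands": [[[0.015, -0.045, 0, 0, 0, 0.01, 0], [0.03, -0.09, 0, 0, 0, 0.01, 0], [0.045, -0.14, 0, 0, 0, 0.01, 0], [0.06, -0.19, 0, 0, 0, 0.01, 0], [0.075, -0.235, 0, 0, 0, 0.01, 0]]]}}

```text
time_s: 1.6
tcp_pos: [0.5225, 0.0002, 0.26]
ee_rot: [[0.999, -0.037, 0.0], [-0.037, -0.999, 0.0], [0.0, -0.0, -1.0]]
wrist_force: [0.4, 0.6, 0.5]
gripper_width: 0.998
```

Call:
{"fn": "play_rows", "kwargs": {"commands": [[[0.015, -0.045, 0, 0, 0, 0, 0], [0.03, -0.09, 0, 0, 0, 0, 0], [0.045, -0.14, 0, 0, 0, 0, 0], [0.06, -0.19, -0.02, 0, 0, 0, 0], [0.075, -0.24, -0.03, 0, 0, 0, 0]]]}}

```text
time_s: 2.1
tcp_pos: [0.5947, -0.2292, 0.231]
ee_rot: [[0.999, -0.037, -0.001], [-0.037, -0.999, 0.001], [-0.001, -0.001, -1.0]]
wrist_force: [0.1, 0.9, 0.2]
gripper_width: 1.001
```

```bash
cat >> h.py <<'E'
def allpts(*ns):
    M=np.concatenate([cloud(load(n)).reshape(-1,3) for n in ns]); return M[np.isfinite(M).all(1)]
def ring(M,c,R,H):
    "top strip: centre and yaw of long axis"
    q=fitpts(M,c,R,H-.03,H+.006)
    a=cv2.minAreaRect((q[:,:2]*1000).astype(np.float32)); (w,h),an=a[1],a[2]
    if w<h: an-=90
    return len(q),np.round(a[0],1),np.round(a[1],1),round(an,1),np.percentile(q[:,2],99).round(4)
E
python3 - <<'E'
from h import *
P=cloud(load('w1')); q=P[100:125,310:445].reshape(-1,3); q=q[np.isfinite(q).all(1)&(abs(q[:,2]-.18)<.02)]
A=np.polyfit(q[:,1],q[:,0],1); print('rod w1',len(q),'x at .1',np.polyval(A,.1),'slope',A[0],'ymin',np.sort(q[:,1])[:3],'z',q[:,2].max())
c=cap('wrist','w2'); s=r.sense(); print(s['tcp_pos'],s['ee_rot'].round(3).tolist(),s['time_s'])
M=allpts('w2'); print(ring(M,(.598,-.244),.075,.098),ring(M,(.46,-.269),.06,.074))
M=allpts('w1'); q=fitpts(M,(.487,-.02),.055,.062,.08); print('stop',len(q),cv2.minAreaRect((q[:,:2]*1000).astype(np.float32)))
E
```

```text
rod w1 1713 x at .1 0.5240941660993094 slope 0.10331590004101057 ymin [0.09738543 0.0974253  0.0975265 ] z 0.18657574912648284
[ 0.59524403 -0.23523699  0.22778138] [[0.999, -0.043, -0.004], [-0.043, -0.999, -0.001], [-0.004, 0.001, -1.0]] 2.15
(1737, array([ 599.1, -245. ]), array([24. , 86.3]), -2.1, np.float64(0.0984)) (469, array([ 473.4, -266.9]), array([28.9, 23.9]), 7.7, np.float64(0.0743))
stop 2135 ((485.597900390625, -20.91447639465332), (64.47205352783203, 42.57134246826172), 13.538098335266113)
```

Call:
{"fn": "play_rows", "kwargs": {"commands": [[[0, 0, -0.04, 0, 0, 0, 0], [0, 0, -0.08, 0, 0, 0, 0], [0, 0, -0.12, 0, 0, 0, 0], [0, 0, -0.15, 0, 0, 0, 0], [0, 0, -0.156, 0, 0, 0, 0]]]}}

```text
time_s: 2.65
tcp_pos: [0.5916, -0.2271, 0.0715]
ee_rot: [[0.999, -0.038, -0.009], [-0.038, -0.999, 0.002], [-0.009, -0.002, -1.0]]
wrist_force: [0.2, 0.4, 1.2]
gripper_width: 1.003
```

Call:
{"fn": "play_rows", "kwargs": {"commands": [[[0, 0, 0, 0, 0, 0, 0.3], [0, 0, 0, 0, 0, 0, 1], [0, 0, 0, 0, 0, 0, 1], [0, 0, 0, 0, 0, 0, 1], [0, 0, 0, 0, 0, 0, 1]]]}}

```text
time_s: 3.15
tcp_pos: [0.5947, -0.2287, 0.0775]
ee_rot: [[0.999, -0.038, 0.002], [-0.038, -0.999, -0.0], [0.002, 0.0, -1.0]]
wrist_force: [0.2, -0.2, -0.1]
gripper_width: 0.629
```

The TCP is about 15 mm off in y, so I shift before closing.

Call:
{"fn": "play_rows", "kwargs": {"commands": [[[0.004, -0.016, 0, 0, 0, 0, 0.2], [0.004, -0.016, 0, 0, 0, 0, 0.3], [0.004, -0.016, 0, 0, 0, 0, 1], [0.004, -0.016, 0, 0, 0, 0, 1], [0.004, -0.016, 0, 0, 0, 0, 1]]]}}

```text
time_s: 3.65
tcp_pos: [0.5981, -0.2445, 0.0762]
ee_rot: [[0.999, -0.038, -0.0], [-0.038, -0.999, 0.0], [-0.0, -0.0, -1.0]]
wrist_force: [0.7, 0.3, -0.2]
gripper_width: 0.51
```

Call:
{"fn": "play_rows", "kwargs": {"commands": [[[0, 0, 0, 0, 0, 0, 1], [0, 0, 0, 0, 0, 0, 1], [0, 0, 0, 0, 0, 0, 1], [0, 0, 0, 0, 0, 0, 1]]]}}

```text
time_s: 4.05
tcp_pos: [0.5982, -0.2445, 0.0762]
ee_rot: [[0.999, -0.038, 0.0], [-0.038, -0.999, 0.0], [0.0, -0.0, -1.0]]
wrist_force: [-0.7, 0.1, 0.3]
gripper_width: 0.273
```

```bash
python3 - <<'E'
from h import *
c=cap('wrist','w3'); s=r.sense(); print(s['tcp_pos'],s['gripper_width'],s['wrist_force'],s['time_s'])
print(ring(allpts('w3'),(.598,-.244),.075,.098))
E
```

```text
[ 0.59824127 -0.24449708  0.07623777] 0.26982593564063545 [ 0.77215312 -0.52695286 -0.22576929] 4.1
(4926, array([ 607.5, -245.5]), array([73.3, 41.9]), 11.7, np.float64(0.1015))
```

Gripped: the opening of 0.27 is about 23.5 mm. Now I lift and carry it to a pose in front of the rod tip.

Call:
{"fn": "play_rows", "kwargs": {"commands": [[[0, 0, 0.02, 0, 0, 0, 1], [0, 0, 0.05, 0, 0, 0, 1], [0, 0, 0.09, 0, 0, 0, 1], [-0.005, 0.015, 0.118, 0, 0, -0.02, 1], [-0.015, 0.05, 0.128, 0, 0, -0.03, 1]]]}}

```text
time_s: 4.6
tcp_pos: [0.5848, -0.1961, 0.2072]
ee_rot: [[0.997, -0.071, 0.006], [-0.071, -0.997, -0.002], [0.006, 0.001, -1.0]]
wrist_force: [1.1, 2.0, -2.3]
gripper_width: 0.273
```

Call:
{"fn": "play_rows", "kwargs": {"commands": [[[-0.01, 0.04, 0, 0, 0, -0.01, 1], [-0.022, 0.08, 0, 0, 0, -0.02, 1], [-0.034, 0.12, 0, 0, 0, -0.03, 1], [-0.046, 0.16, 0, 0, 0, -0.035, 1], [-0.056, 0.2, 0, 0, 0, -0.035, 1]]]}}

```text
time_s: 5.1
tcp_pos: [0.5257, 0.0068, 0.2036]
ee_rot: [[0.995, -0.103, -0.002], [-0.103, -0.995, 0.0], [-0.002, -0.0, -1.0]]
wrist_force: [-0.1, 0.4, -2.1]
gripper_width: 0.276
```

Call:
{"fn": "play_rows", "kwargs": {"commands": [[[-0.005, 0.025, 0, 0, 0, 0, 1], [-0.009, 0.041, 0, 0, 0, 0, 1], [-0.009, 0.041, 0, 0, 0, 0, 1]]]}}

```text
time_s: 5.4
tcp_pos: [0.5172, 0.0481, 0.2037]
ee_rot: [[0.995, -0.1, -0.001], [-0.1, -0.995, 0.0], [-0.001, -0.0, -1.0]]
wrist_force: [0.1, 0.3, -1.8]
gripper_width: 0.276
```

```bash
python3 - <<'E'
from h import *
for n,m in(('scene','s4'),('side','d4'),('wrist','w4')): cap(n,m)
s=r.sense(); print(s['tcp_pos'],s['ee_rot'].round(3).tolist(),s['gripper_width'],s['wrist_force'],s['time_s'])
S=load('s4')['image'];D=load('d4')['image']
a=cv2.resize(S[150:330,230:530],(600,360));b=cv2.resize(D[40:240,160:400],(480,400))
b=cv2.copyMakeBorder(b,0,0,0,120,cv2.BORDER_CONSTANT)
cv2.imwrite('pics/c4.png',cv2.resize(np.vstack([a,b]),(474,600))[:,:,::-1])
for n in('s4','d4','w4'):
  M=allpts(n); q=M[(M[:,2]>.15)&(M[:,2]<.181)&(abs(M[:,0]-.52)<.06)&(abs(M[:,1]-.047)<.035)]
  print(n,len(q),[round(x,4) for x in (*q[:,0][[q[:,0].argmin(),q[:,0].argmax()]],q[:,1].min(),q[:,1].max())])
  q=M[(M[:,2]>.10)&(M[:,2]<.24)&(abs(M[:,0]-.52)<.07)&(abs(M[:,1]-.047)<.018)]
  print(' zlow',np.percentile(q[:,2],[1,5]))
E
```

```text
[0.51793756 0.0460516  0.20388253] [[0.995, -0.103, -0.001], [-0.103, -0.995, -0.0], [-0.001, 0.0, -1.0]] 0.2698088429796719 [-0.78604348 -0.75814041 -2.3439324 ] 5.55
s4 156 [np.float64(0.4881), np.float64(0.5679), np.float64(0.033), np.float64(0.0644)]
 zlow [0.12846047 0.13425484]
d4 295 [np.float64(0.4685), np.float64(0.5603), np.float64(0.0288), np.float64(0.0625)]
 zlow [0.12980797 0.13573179]
w4 43 [np.float64(0.5631), np.float64(0.5666), np.float64(0.0299), np.float64(0.0529)]
 zlow [0.18094837 0.19148213]
```

View pics/c4.png

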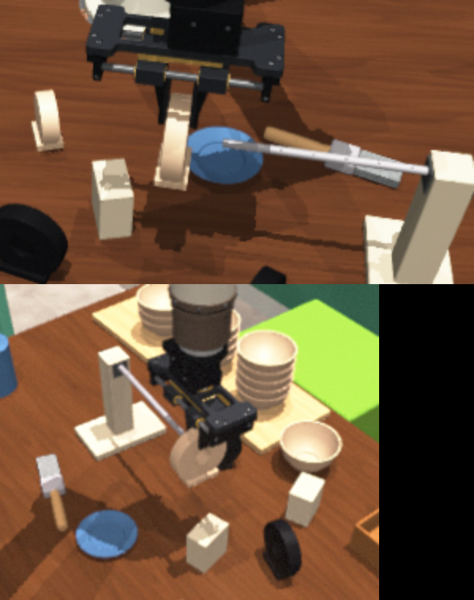

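The big ring is held square and lined up in front of the tip: its x-extent is centred at 0.518 against the rod line at 0.5185, and its bottom is at z = 0.128. I'll thread it.

Call:
{"fn": "play_rows", "kwargs": {"commands": [[[0.002, 0.02, 0, 0, 0, 0, 1], [0.004, 0.04, 0, 0, 0, 0, 1], [0.006, 0.06, 0, 0, 0, 0, 1], [0.008, 0.08, 0, 0, 0, 0, 1], [0.01, 0.1, 0, 0, 0, 0, 1]]]}}

```text
time_s: 6.05
tcp_pos: [0.5285, 0.146, 0.2039]
ee_rot: [[0.995, -0.105, -0.001], [-0.105, -0.995, -0.0], [-0.001, 0.0, -1.0]]
wrist_force: [0.5, -0.9, -2.1]
gripper_width: 0.272
```

Call:
{"fn": "play_rows", "kwargs": {"commands": [[[0.002, 0.02, 0, 0, 0, 0, 1], [0.005, 0.05, 0, 0, 0, 0, 1], [0.008, 0.08, 0, 0, 0, 0, 1], [0.0098, 0.095, -0.003, 0, 0, 0, 1], [0.0098, 0.095, -0.005, 0, 0, 0, 1]]]}}

```text
time_s: 6.55
tcp_pos: [0.5382, 0.2428, 0.1983]
ee_rot: [[0.995, -0.101, -0.001], [-0.101, -0.995, -0.0], [-0.001, 0.0, -1.0]]
wrist_force: [-0.3, -0.3, -1.5]
gripper_width: 0.275
```

Call:
{"fn": "play_rows", "kwargs": {"commands": [[[0, 0, -0.001, 0, 0, 0, 0.5], [0, 0, -0.001, 0, 0, 0, 0.5], [0, 0, -0.001, 0, 0, 0, 0.4], [0, 0, -0.001, 0, 0, 0, 0.4], [0, 0, -0.001, 0, 0, 0, 0.4]]]}}

```text
time_s: 7.05
tcp_pos: [0.5382, 0.241, 0.1987]
ee_rot: [[0.995, -0.103, 0.001], [-0.103, -0.995, 0.0], [0.001, -0.0, -1.0]]
wrist_force: [-0.0, 0.8, -0.4]
gripper_width: 0.577
```

Call:
{"fn": "play_rows", "kwargs": {"commands": [[[0, 0, 0.01, 0, 0, 0, 0.4], [0, 0, 0.03, 0, 0, 0, 0.4], [0, 0, 0.055, 0, 0, 0, 0.3], [0, 0, 0.08, 0, 0, 0, 0.3], [0, 0, 0.08, 0, 0, 0, 0.3]]]}}

```text
time_s: 7.55
tcp_pos: [0.54, 0.2423, 0.2836]
ee_rot: [[0.995, -0.102, 0.009], [-0.102, -0.995, 0.005], [0.008, -0.005, -1.0]]
wrist_force: [-0.6, -0.5, -0.1]
gripper_width: 0.689
```

```bash
python3 - <<'E'
from h import *
cap('scene','s5');c=cap('side','d5')
s=r.sense(); print(s['tcp_pos'],s['gripper_width'],s['wrist_force'],s['time_s'])
D=c['image'];S=load('s5')['image']
cv2.imwrite('pics/c5.png',np.hstack([cv2.resize(S[180:340,340:540],(400,320)),cv2.resize(D[50:210,180:380],(400,320))])[:,:,::-1])
for n in('s5','d5'):
  M=allpts(n); q=M[(M[:,2]>.11)&(M[:,2]<.168)&(abs(M[:,0]-.538)<.07)&(abs(M[:,1]-.2425)<.05)]
  print(n,len(q),cv2.minAreaRect((q[:,:2]*1000).astype(np.float32)),np.percentile(q[:,2],1))
E
```

```text
[0.53804933 0.24154073 0.27919384] 0.6966399687599176 [0.38548504 0.71086688 0.13206158] 7.65
s5 503 ((543.4498901367188, 232.1701202392578), (94.5929183959961, 34.650264739990234), 16.652599334716797) 0.1209936529203145
d5 342 ((536.7704467773438, 237.1748504638672), (33.83212661743164, 94.98918914794922), 85.39495086669922) 0.11782155915121535
```

View pics/c5.png

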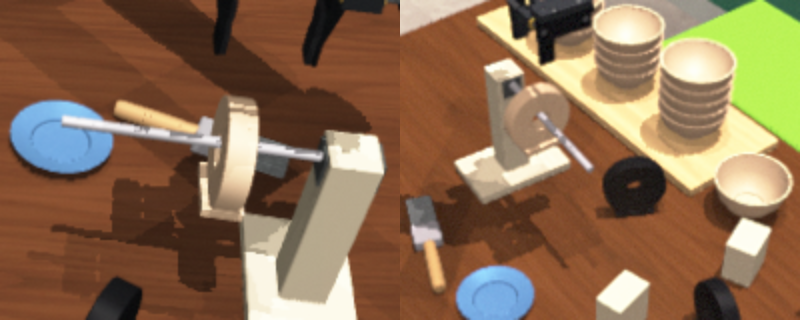

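The big ring hangs freely on the rod, scene crop at (235,155) and side crop at (537,118). Next, the small ring.

Call:
{"fn": "play_rows", "kwargs": {"commands": [[[-0.007, -0.045, 0, 0, 0, 0.02, 0.3], [-0.014, -0.09, 0, 0, 0, 0.04, 0.2], [-0.021, -0.135, 0, 0, 0, 0.06, 0], [-0.028, -0.18, 0, 0, 0, 0.08, 0], [-0.035, -0.225, 0, 0, 0, 0.1, 0]]]}}

```text
time_s: 8.15
tcp_pos: [0.5017, 0.0147, 0.2772]
ee_rot: [[1.0, -0.001, -0.002], [-0.001, -1.0, -0.001], [-0.002, 0.001, -1.0]]
wrist_force: [0.3, 0.2, 0.1]
gripper_width: 0.958
```

Call:
{"fn": "play_rows", "kwargs": {"commands": [[[-0.007, -0.045, 0, 0, 0, 0.03, 0], [-0.014, -0.09, 0, 0, 0, 0.06, 0], [-0.021, -0.135, -0.02, 0, 0, 0.09, 0], [-0.028, -0.18, -0.04, 0, 0, 0.12, 0], [-0.035, -0.225, -0.06, 0, 0, 0.134, 0]]]}}

```text
time_s: 8.65
tcp_pos: [0.4667, -0.2101, 0.2169]
ee_rot: [[0.991, 0.132, -0.001], [0.132, -0.991, 0.0], [-0.001, -0.001, -1.0]]
wrist_force: [0.8, 0.6, 0.1]
gripper_width: 1.0
```

Call:
{"fn": "play_rows", "kwargs": {"commands": [[[-0.0035, -0.03, -0.01, 0, 0, 0, 0], [-0.0075, -0.06, -0.02, 0, 0, 0, 0], [-0.0075, -0.06, -0.02, 0, 0, 0, 0], [-0.0075, -0.06, -0.02, 0, 0, 0, 0]]]}}

```text
time_s: 9.05
tcp_pos: [0.4596, -0.2688, 0.1971]
ee_rot: [[0.992, 0.129, -0.003], [0.129, -0.992, 0.001], [-0.002, -0.001, -1.0]]
wrist_force: [-0.9, 0.7, 0.3]
gripper_width: 1.001
```

```bash
python3 - <<'E'
from h import *
c=cap('wrist','w6'); s=r.sense(); print(s['tcp_pos'],s['ee_rot'].round(3).tolist(),s['time_s'],s['gripper_width'])
print(ring(allpts('w6'),(.46,-.269),.06,.074))
E
```

```text
[ 0.46017565 -0.26830865  0.19774462] [[0.991, 0.131, -0.001], [0.131, -0.991, 0.0], [-0.001, -0.001, -1.0]] 9.1 0.9966683146514892
(1460, array([ 460.8, -268.6]), array([68.9, 24. ]), 7.7, np.float64(0.0744))
```

Call:
{"fn": "play_rows", "kwargs": {"commands": [[[0, 0, -0.04, 0, 0, 0, 0], [0, 0, -0.08, 0, 0, 0, 0.1], [0, 0, -0.12, 0, 0, 0, 0.2], [0, 0, -0.14, 0, 0, 0, 0.3], [0, 0, -0.145, 0, 0, 0, 0.4]]]}}

```text
time_s: 9.6
tcp_pos: [0.4592, -0.267, 0.0511]
ee_rot: [[0.991, 0.132, -0.005], [0.132, -0.991, 0.001], [-0.005, -0.002, -1.0]]
wrist_force: [-0.7, 0.5, -0.6]
gripper_width: 0.721
```

Call:
{"fn": "play_rows", "kwargs": {"commands": [[[0, 0, 0, 0, 0, 0, 1], [0, 0, 0, 0, 0, 0, 1], [0, 0, 0, 0, 0, 0, 1], [0, 0, 0, 0, 0, 0, 1], [0, 0, 0, 0, 0, 0, 1]]]}}

```text
time_s: 10.1
tcp_pos: [0.4609, -0.2687, 0.0541]
ee_rot: [[0.991, 0.131, 0.002], [0.131, -0.991, -0.0], [0.002, 0.001, -1.0]]
wrist_force: [-0.4, 0.6, 4.4]
gripper_width: 0.275
```

Call:
{"fn": "play_rows", "kwargs": {"commands": [[[0, 0, 0, 0, 0, 0, 1], [0, 0, 0, 0, 0, 0, 1], [0, 0, 0, 0, 0, 0, 1]]]}}

```text
time_s: 10.4
tcp_pos: [0.461, -0.2687, 0.0541]
ee_rot: [[0.991, 0.131, 0.001], [0.131, -0.991, -0.0], [0.001, 0.001, -1.0]]
wrist_force: [-0.8, 1.5, 5.8]
gripper_width: 0.274
```

Call:
{"fn": "play_rows", "kwargs": {"commands": [[[0, 0, 0.02, 0, 0, 0, 1], [0, 0, 0.05, 0, 0, 0, 1], [0, 0, 0.09, 0, 0, 0, 1], [0.003, 0.015, 0.125, 0, 0, -0.02, 1], [0.009, 0.05, 0.14, 0, 0, -0.05, 1]]]}}

```text
time_s: 10.9
tcp_pos: [0.4708, -0.2199, 0.1962]
ee_rot: [[0.997, 0.077, 0.005], [0.077, -0.997, -0.002], [0.005, 0.002, -1.0]]
wrist_force: [0.6, -0.1, -2.9]
gripper_width: 0.271
```

Call:
{"fn": "play_rows", "kwargs": {"commands": [[[0.007, 0.04, 0, 0, 0, -0.04, 1], [0.015, 0.08, 0, 0, 0, -0.08, 1], [0.022, 0.12, 0, 0, 0, -0.12, 1], [0.03, 0.16, 0, 0, 0, -0.15, 1], [0.037, 0.2, 0, 0, 0, -0.184, 1]]]}}

```text
time_s: 11.4
tcp_pos: [0.5059, -0.0171, 0.1925]
ee_rot: [[0.995, -0.104, -0.002], [-0.104, -0.995, 0.0], [-0.002, 0.0, -1.0]]
wrist_force: [1.0, -0.2, -1.1]
gripper_width: 0.272
```

Call:
{"fn": "play_rows", "kwargs": {"commands": [[[0.007, 0.035, 0, 0, 0, 0, 1], [0.0115, 0.0655, 0, 0, 0, 0, 1], [0.0115, 0.0655, 0, 0, 0, 0, 1], [0.0115, 0.0655, 0, 0, 0, 0, 1]]]}}

```text
time_s: 11.8
tcp_pos: [0.5173, 0.0472, 0.1923]
ee_rot: [[0.995, -0.101, -0.002], [-0.101, -0.995, -0.0], [-0.002, 0.001, -1.0]]
wrist_force: [0.2, -1.4, -1.6]
gripper_width: 0.272
```

```bash
python3 - <<'E'
from h import *
for n,m in(('scene','s7'),('side','d7')): cap(n,m)
s=r.sense(); print(s['tcp_pos'],s['ee_rot'].round(3).tolist(),s['gripper_width'],s['wrist_force'],s['time_s'])
for n in('s7','d7'):
  M=allpts(n); q=M[(M[:,2]>.15)&(M[:,2]<.18)&(abs(M[:,0]-.52)<.06)&(abs(M[:,1]-.047)<.035)]
  print(n,len(q),[round(float(x),4) for x in (q[:,0].min(),q[:,0].max(),q[:,1].min(),q[:,1].max())])
  q=M[(M[:,2]>.10)&(M[:,2]<.24)&(abs(M[:,0]-.52)<.07)&(abs(M[:,1]-.047)<.018)]
  print(' zlow',np.percentile(q[:,2],[1,5]))
E
```

```text
[0.51737072 0.0461473  0.19264834] [[0.995, -0.103, -0.002], [-0.103, -0.995, -0.0], [-0.001, 0.001, -1.0]] 0.2745015773697527 [ 0.25473936 -0.68658418 -1.73363482] 11.9
s7 131 [0.5016, 0.5551, 0.0338, 0.0629]
 zlow [0.13914371 0.14370066]
d7 200 [0.4794, 0.5488, 0.0266, 0.0622]
 zlow [0.13966654 0.144375  ]
```

Call:
{"fn": "play_rows", "kwargs": {"commands": [[[0.003, 0.02, 0, 0, 0, 0, 1], [0.005, 0.04, 0, 0, 0, 0, 1], [0.007, 0.06, 0, 0, 0, 0, 1], [0.009, 0.08, 0, 0, 0, 0, 1], [0.011, 0.1, 0, 0, 0, 0, 1]]]}}

```text
time_s: 12.4
tcp_pos: [0.5289, 0.1462, 0.1931]
ee_rot: [[0.994, -0.105, -0.001], [-0.105, -0.994, -0.0], [-0.0, 0.0, -1.0]]
wrist_force: [0.8, 0.3, -3.0]
gripper_width: 0.272
```

Call:
{"fn": "play_rows", "kwargs": {"commands": [[[0.002, 0.02, 0, 0, 0, 0, 1], [0.003, 0.031, -0.002, 0, 0, 0, 1], [0.003, 0.031, -0.004, 0, 0, 0, 1], [0.003, 0.031, -0.004, 0, 0, 0, 1]]]}}

```text
time_s: 12.8
tcp_pos: [0.5315, 0.1772, 0.1885]
ee_rot: [[0.995, -0.103, -0.002], [-0.103, -0.995, -0.001], [-0.002, 0.001, -1.0]]
wrist_force: [-0.6, -0.1, -1.5]
gripper_width: 0.276
```

Call:
{"fn": "play_rows", "kwargs": {"commands": [[[0, 0, 0, 0, 0, 0, 0.5], [0, 0, 0, 0, 0, 0, 0.5], [0, 0, 0, 0, 0, 0, 0.5], [0, 0, 0, 0, 0, 0, 0.5], [0, 0, 0, 0, 0, 0, 0.5]]]}}

```text
time_s: 13.3
tcp_pos: [0.5321, 0.1778, 0.1895]
ee_rot: [[0.995, -0.103, 0.0], [-0.103, -0.995, 0.0], [0.0, -0.0, -1.0]]
wrist_force: [0.7, 0.7, 0.2]
gripper_width: 0.495
```

Call:
{"fn": "play_rows", "kwargs": {"commands": [[[0, 0, 0.01, 0, 0, 0, 0.5], [0, 0, 0.03, 0, 0, 0, 0.5], [0, 0, 0.055, 0, 0, 0, 0.5], [0, 0, 0.085, 0, 0, 0, 0.4], [0, 0, 0.085, 0, 0, 0, 0.3]]]}}

```text
time_s: 13.8
tcp_pos: [0.5344, 0.1788, 0.2801]
ee_rot: [[0.995, -0.102, 0.01], [-0.102, -0.995, 0.004], [0.009, -0.005, -1.0]]
wrist_force: [0.0, 0.4, -0.4]
gripper_width: 0.606
```

Call:
{"fn": "play_rows", "kwargs": {"commands": [[[-0.01, -0.04, 0, 0, 0, 0.05, 0.2], [-0.018, -0.08, 0, 0, 0, 0.12, 0], [-0.027, -0.12, 0, 0, 0, 0.19, 0], [-0.036, -0.16, 0, 0, 0, 0.26, 0], [-0.046, -0.199, 0, 0, 0, 0.32, 0]]]}}

```text
time_s: 14.3
tcp_pos: [0.4854, -0.0226, 0.2745]
ee_rot: [[0.976, 0.219, 0.0], [0.219, -0.976, 0.0], [0.0, 0.0, -1.0]]
wrist_force: [0.3, -1.1, 0.9]
gripper_width: 0.978
```

Call:
{"fn": "play_rows", "kwargs": {"commands": [[[0, 0, -0.03, 0, 0, 0.017, 0], [0, 0, -0.06, 0, 0, 0.017, 0], [0, 0, -0.07, 0, 0, 0.017, 0], [0, 0, -0.07, 0, 0, 0.017, 0]]]}}

```text
time_s: 14.7
tcp_pos: [0.4853, -0.0213, 0.2032]
ee_rot: [[0.973, 0.232, -0.003], [0.232, -0.973, -0.001], [-0.003, 0.0, -1.0]]
wrist_force: [-0.4, 1.1, -0.3]
gripper_width: 1.002
```

```bash
python3 - <<'E'
from h import *
c=cap('wrist','w8'); s=r.sense(); print(s['tcp_pos'],s['ee_rot'].round(3).tolist(),s['time_s'],s['gripper_width'])
q=fitpts(allpts('w8'),(.486,-.021),.055,.062,.08); print('stop',len(q),cv2.minAreaRect((q[:,:2]*1000).astype(np.float32)),np.median(q[:,2]))
S=cap('scene','s8')['image'];D=cap('side','d8')['image']
cv2.imwrite('pics/c8.png',np.hstack([cv2.resize(S[180:340,340:540],(400,320)),cv2.resize(D[50:210,180:380],(400,320))])[:,:,::-1])
E
```

```text
[ 0.48641556 -0.02104969  0.20466139] [[0.973, 0.233, 0.0], [0.233, -0.973, -0.001], [-0.0, 0.001, -1.0]] 14.75 1.004243435798445
stop 2352 ((485.4715881347656, -20.951156616210938), (64.24180603027344, 39.96763610839844), 13.88152027130127) 0.0715856102957449
```

View pics/c8.png

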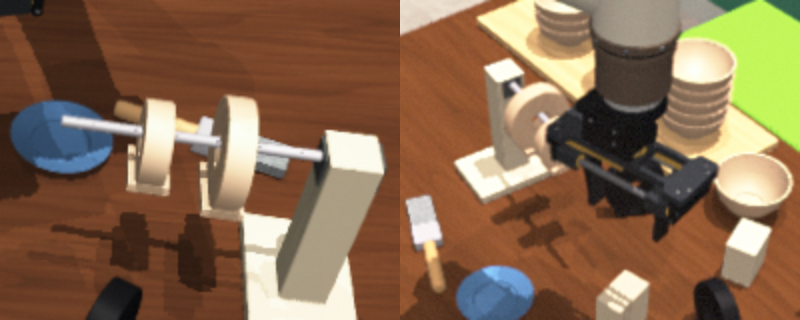

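Both rings hang on the rod, small at (155,145) and big at (235,155) in the left crop. I now grip the stopper.

Call:
{"fn": "play_rows", "kwargs": {"commands": [[[0, 0, -0.04, 0, 0, 0.005, 0], [0, 0, -0.08, 0, 0, 0.005, 0], [0, 0, -0.12, 0, 0, 0.005, 0], [0, 0, -0.142, 0, 0, 0.005, 0.1], [0, 0, -0.148, 0, 0, 0.005, 0.2]]]}}

```text
time_s: 15.35
tcp_pos: [0.4855, -0.021, 0.0549]
ee_rot: [[0.971, 0.237, -0.003], [0.237, -0.971, -0.001], [-0.003, 0.0, -1.0]]
wrist_force: [-0.3, -0.2, 0.5]
gripper_width: 0.896
```

Call:
{"fn": "play_rows", "kwargs": {"commands": [[[0, 0, 0, 0, 0, 0, 0.4], [0, 0, 0, 0, 0, 0, 1], [0, 0, 0, 0, 0, 0, 1], [0, 0, 0, 0, 0, 0, 1], [0, 0, 0, 0, 0, 0, 1]]]}}

```text
time_s: 15.85
tcp_pos: [0.4865, -0.0209, 0.0571]
ee_rot: [[0.972, 0.237, 0.002], [0.237, -0.972, 0.001], [0.002, -0.0, -1.0]]
wrist_force: [-0.4, 1.2, 3.8]
gripper_width: 0.459
```

Call:
{"fn": "play_rows", "kwargs": {"commands": [[[0, 0, 0, 0, 0, 0, 1], [0, 0, 0, 0, 0, 0, 1], [0, 0, 0, 0, 0, 0, 1]]]}}

```text
time_s: 16.15
tcp_pos: [0.4865, -0.0209, 0.0571]
ee_rot: [[0.971, 0.237, 0.001], [0.237, -0.971, 0.0], [0.001, 0.0, -1.0]]
wrist_force: [-1.9, 1.1, 5.4]
gripper_width: 0.454
```

Call:
{"fn": "play_rows", "kwargs": {"commands": [[[0, 0, 0.02, 0, 0, 0, 1], [0, -0.005, 0.05, 0, 0, -0.03, 1], [0, -0.01, 0.09, 0, 0, -0.08, 1], [0, -0.01, 0.13, 0, 0, -0.14, 1], [0, -0.01, 0.141, 0, 0, -0.2, 1]]]}}

```text
time_s: 16.65
tcp_pos: [0.4879, -0.031, 0.2011]
ee_rot: [[0.999, 0.037, 0.007], [0.037, -0.999, 0.001], [0.007, -0.001, -1.0]]
wrist_force: [0.6, 0.0, -4.1]
gripper_width: 0.459
```

Call:
{"fn": "play_rows", "kwargs": {"commands": [[[0.01, 0.025, 0, 0, 0, -0.08, 1], [0.022, 0.05, 0, 0, 0, -0.142, 1], [0.0335, 0.083, 0, 0, 0, -0.142, 1], [0.0335, 0.083, 0, 0, 0, -0.142, 1], [0.0335, 0.083, 0, 0, 0, -0.142, 1]]]}}

```text
time_s: 17.15
tcp_pos: [0.5186, 0.0522, 0.1959]
ee_rot: [[0.995, -0.102, -0.003], [-0.102, -0.995, -0.001], [-0.003, 0.001, -1.0]]
wrist_force: [-0.4, -1.1, -2.8]
gripper_width: 0.454
```

```bash
python3 - <<'E'
from h import *
for n,m in(('scene','s9'),('side','d9')): cap(n,m)
s=r.sense(); print(s['tcp_pos'],s['ee_rot'].round(3).tolist(),s['gripper_width'],s['wrist_force'],s['time_s'])
for n in('s9','d9'):
  M=allpts(n); q=M[(M[:,2]>.145)&(M[:,2]<.19)&(abs(M[:,0]-.52)<.05)&(abs(M[:,1]-.047)<.035)]
  print(n,len(q),[round(float(x),4) for x in (q[:,0].min(),q[:,0].max(),q[:,1].min(),q[:,1].max())])
  q=M[(M[:,2]>.10)&(M[:,2]<.24)&(abs(M[:,0]-.52)<.05)&(abs(M[:,1]-.05)<.018)]
  print(' zlow',np.percentile(q[:,2],[1,5]))
E
```

```text
[0.51853741 0.05125864 0.19637176] [[0.995, -0.103, -0.002], [-0.103, -0.995, -0.001], [-0.002, 0.001, -1.0]] 0.45659901082732113 [ 0.4137677  -0.39102986 -3.97799494] 17.25
s9 454 [0.4868, 0.5543, 0.0307, 0.0774]
 zlow [0.13913177 0.14445823]
d9 355 [0.4819, 0.5468, 0.0258, 0.0771]
 zlow [0.13886729 0.1438703 ]
```

Call:
{"fn": "play_rows", "kwargs": {"commands": [[[0.001, 0, 0.002, 0, 0, 0, 1], [0.002, 0.012, 0.002, 0, 0, 0, 1], [0.0035, 0.025, 0.002, 0, 0, 0, 1], [0.005, 0.037, 0.002, 0, 0, 0, 1], [0.005, 0.037, 0.002, 0, 0, 0, 1]]]}}

```text
time_s: 17.75
tcp_pos: [0.5249, 0.0907, 0.1992]
ee_rot: [[0.995, -0.101, 0.001], [-0.101, -0.995, 0.0], [0.001, -0.0, -1.0]]
wrist_force: [0.1, 0.3, -2.9]
gripper_width: 0.457
```

Call:
{"fn": "play_rows", "kwargs": {"commands": [[[0.0005, 0.006, 0, 0, 0, 0, 1], [0.001, 0.012, 0, 0, 0, 0, 1], [0.0015, 0.017, 0, 0, 0, 0, 1], [0.0015, 0.017, 0, 0, 0, 0, 1]]]}}

```text
time_s: 18.15
tcp_pos: [0.5261, 0.1065, 0.1992]
ee_rot: [[0.995, -0.102, 0.0], [-0.102, -0.995, 0.0], [0.0, -0.0, -1.0]]
wrist_force: [-0.4, -0.4, -3.2]
gripper_width: 0.46
```

```bash
python3 - <<'E'
from h import *
for n,m in(('scene','s10'),('side','d10'),('wrist','w10')): cap(n,m)
s=r.sense(); print(s['tcp_pos'],s['gripper_width'],s['wrist_force'],s['time_s'])
S=load('s10')['image'];D=load('d10')['image'];W=load('w10')['image']
a=np.hstack([cv2.resize(S[180:340,340:540],(400,320)),cv2.resize(D[50:210,180:380],(400,320))])
cv2.imwrite('pics/c10.png',np.vstack([a,np.hstack([cv2.resize(W[0:280],(560,280)),np.zeros((280,240,3),np.uint8)])])[:,:,::-1])
M=allpts('s10','d10');q=M[(M[:,2]>.145)&(M[:,2]<.185)&(abs(M[:,0]-.525)<.05)&(abs(M[:,1]-.105)<.036)]
print(cv2.minAreaRect((q[:,:2]*1000).astype(np.float32)))
E
```

```text
[0.52593825 0.10578679 0.19918861] 0.45729799107995245 [ 0.07012048 -0.23011676 -3.18310966] 18.3
((525.839599609375, 111.86369323730469), (59.343536376953125, 71.3308334350586), 82.98381042480469)
```

View pics/c10.png

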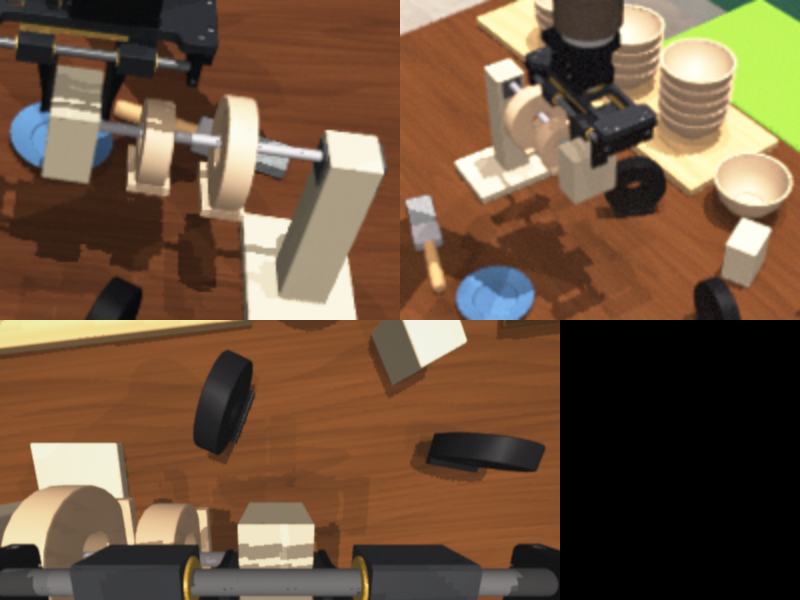

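The stopper sits over the rod end at the left of the scene crop (75,125), with no contact force and about 29 mm of rod in the socket. I lower it onto the rod, release and retreat.

Call:
{"fn": "play_rows", "kwargs": {"commands": [[[0, 0, -0.003, 0, 0, 0, 1], [0, 0, -0.006, 0, 0, 0, 1], [0, 0, -0.006, 0, 0, 0, 1]]]}}

```text
time_s: 18.6
tcp_pos: [0.5256, 0.1056, 0.1925]
ee_rot: [[0.995, -0.103, -0.001], [-0.103, -0.995, -0.001], [-0.001, 0.001, -1.0]]
wrist_force: [-0.6, -0.6, -3.8]
gripper_width: 0.456
```

Call:
{"fn": "play_rows", "kwargs": {"commands": [[[0, 0, 0, 0, 0, 0, 0.5], [0, 0, 0, 0, 0, 0, 0.45], [0, 0, 0, 0, 0, 0, 0.36], [0, 0, 0, 0, 0, 0, 0.36], [0, 0, 0, 0, 0, 0, 0.36]]]}}

```text
time_s: 19.1
tcp_pos: [0.5262, 0.106, 0.1935]
ee_rot: [[0.995, -0.103, 0.001], [-0.103, -0.995, 0.0], [0.001, -0.0, -1.0]]
wrist_force: [-0.6, -0.8, 0.9]
gripper_width: 0.629
```

Call:
{"fn": "play_rows", "kwargs": {"commands": [[[0, 0, 0.004, 0, 0, 0, 0.36], [0, 0, 0.015, 0, 0, 0, 0.36], [0, 0, 0.035, 0, 0, 0, 0.36], [0, 0, 0.07, 0, 0, 0, 0.36], [0, 0, 0.11, 0, 0, 0, 0.36]]]}}

```text
time_s: 19.6
tcp_pos: [0.5255, 0.1056, 0.3046]
ee_rot: [[0.995, -0.103, -0.001], [-0.103, -0.995, -0.001], [-0.001, 0.001, -1.0]]
wrist_force: [1.3, 0.2, 0.2]
gripper_width: 0.641
```

Call:
{"fn": "play_rows", "kwargs": {"commands": [[[-0.03, -0.03, 0.02, 0, 0, 0, 0.36], [-0.06, -0.06, 0.02, 0, 0, 0, 0.36], [-0.09, -0.1, 0.02, 0, 0, 0, 0.36], [-0.12, -0.14, 0.02, 0, 0, 0, 0.36], [-0.12, -0.14, 0.02, 0, 0, 0, 0.36]]]}}

```text
time_s: 20.1
tcp_pos: [0.4028, -0.0371, 0.3252]
ee_rot: [[0.994, -0.106, 0.003], [-0.106, -0.994, 0.001], [0.003, -0.001, -1.0]]
wrist_force: [0.4, -0.1, 1.5]
gripper_width: 0.639
```

```bash
python3 - <<'E'
from h import *
for n,m in(('scene','s11'),('side','d11')): cap(n,m)
s=r.sense(); print(s['tcp_pos'],s['gripper_width'],s['wrist_force'],s['joint_velocities'].round(2),s['time_s'])
S=load('s11')['image'];D=load('d11')['image']
cv2.imwrite('pics/c11.png',np.hstack([cv2.resize(S[180:340,340:540],(400,320)),cv2.resize(D[50:210,180:380],(400,320))])[:,:,::-1])
M=allpts('s11','d11')
u=np.array([.1025,.9947]);v=np.array([.9947,-.1025]);t=np.array([.5237,.097])
y=(M[:,:2]-t)@u;x=(M[:,:2]-t)@v
for k,lo,hi,zl,zh in(('stop',-.03,.045,.14,.21),('small disc',.05,.105,.155,.21),('big disc',.115,.18,.15,.225)):
  m=(y>lo)&(y<hi)&(abs(x)<.06)&(M[:,2]>zl)&(M[:,2]<zh)&((abs(x)>.012)|(k=='stop'))
  print(k,m.sum(),'y',np.percentile(y[m],[1,99]).round(4),'x',np.percentile(x[m],[1,99]).round(4),'z',np.percentile(M[m,2],[1,99]).round(4))
E
```

```text
[ 0.4057137  -0.03484228  0.32475597] 0.6401600669151088 [0.08990531 0.47963432 0.18136534] [ 1.39  2.26  0.93 -0.2   0.33 -0.02] 20.2
stop 1523 y [-0.013   0.0404] x [-0.0344  0.035 ] z [0.1411 0.2071]
small disc 652 y [0.0664 0.0936] x [-0.0378  0.0367] z [0.1559 0.2032]
big disc 1080 y [0.1315 0.1574] x [-0.0472  0.0493] z [0.1512 0.2166]
```

View pics/c11.png

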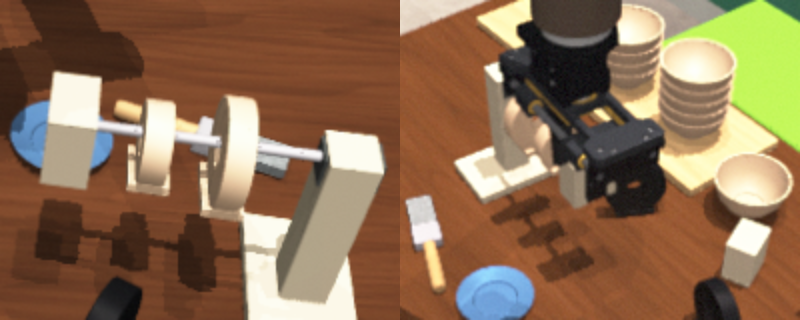

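Everything hangs on the rod. I let it settle, compare once more and hand in.

Call:
{"fn": "play_rows", "kwargs": {"commands": [[[0, 0, 0, 0, 0, 0, 0.36], [0, 0, 0, 0, 0, 0, 0.36], [0, 0, 0, 0, 0, 0, 0.36], [0, 0, 0, 0, 0, 0, 0.36], [0, 0, 0, 0, 0, 0, 0.36]]]}}

```text
time_s: 20.7
tcp_pos: [0.4063, -0.0338, 0.323]
ee_rot: [[0.995, -0.102, -0.001], [-0.102, -0.995, -0.0], [-0.001, 0.0, -1.0]]
wrist_force: [-0.6, -0.6, -0.6]
gripper_width: 0.644
```

Call:
{"fn": "play_rows", "kwargs": {"commands": [[[0, 0, 0, 0, 0, 0, 0.36], [0, 0, 0, 0, 0, 0, 0.36], [0, 0, 0, 0, 0, 0, 0.36], [0, 0, 0, 0, 0, 0, 0.36], [0, 0, 0, 0, 0, 0, 0.36]]]}}

```text
time_s: 21.2
tcp_pos: [0.406, -0.0341, 0.3233]
ee_rot: [[0.995, -0.103, 0.0], [-0.103, -0.995, 0.0], [0.0, -0.0, -1.0]]
wrist_force: [-0.4, -0.1, -0.2]
gripper_width: 0.638
```

```bash
python3 - <<'E'
from h import *
a=cap('scene','s12')
import time
b=load('s11')
M=cloud(a);u=np.array([.1025,.9947]);t=np.array([.5237,.097])
y=(M[...,:2]-t)@u
m=(y>-.03)&(y<.03)&(abs(M[...,0]-.525)<.05)&(M[...,2]>.145)&(M[...,2]<.215)
q=M[m]; print('stopper',cv2.minAreaRect((q[:,:2]*1000).astype(np.float32)),'y',np.percentile(y[m],[1,99]),'z',np.percentile(q[:,2],[1,99]))
d=np.abs(a['image'][180:340,340:540].astype(int)-b['image'][180:340,340:540]).max(2)
print('changed px',(d>40).sum(), r.sense()['wrist_force'])
r.finish_job(); print(r.sense()['time_s'])
E
```

```text
stopper ((525.3308715820312, 106.63323974609375), (38.97491455078125, 69.96375274658203), 84.49759674072266) y [-0.00934314  0.02891786] z [0.14664478 0.20722061]
changed px 95 [-1.34963827 -0.01849768  0.01179047]
the job is handed in; nothing more can be done
the job is handed in; nothing more can be done
```

I threaded the large ring, then the small ring, onto the rod and closed its free end with the socketed block. I then backed the arm off and handed the job in at about 21 s of the 72 s allowed. The hand-in gives no verdict.

My last checks, measured from the rod tip along the rod:
- **Large ring:** centred about 145 mm in.
- **Small ring:** centred about 80 mm in, so the centres are about 65 mm apart.
- **Stopper:** centred 7–9 mm in, which puts about 27–29 mm of rod in its 32 mm socket. It sits within about 1° of square.
- **At rest:** the gripper was clear, with wrist force near zero. Only 95 of 32,000 pixels changed between the two final pictures, which I took as image noise.

- **Large ring grasp:** on the first close I was 15 mm off in y. I saw it in the pose readout and corrected it before the fingers gripped.
- **Measurement scatter:** the camera readings of the rod tip differed by about 2–4 mm, within the margins. One bounding-box fit of the large ring gave about 10° more tilt than the other camera, but the pictures and disc extents showed it square.

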